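Set the bench suction damper to its third notch

ROBOT

A 6-joint arm with a two-finger parallel gripper is mounted at the origin on the work surface. World frame = base frame: x ahead of the robot, y to its left, z up, the work surface at z = 0. Lengths are in mm, angles in rad, forces in N, time in s.
With the tool pointing down it reaches from about 375 to 925 mm from the base axis. Payload 5.7 kg.
Tool frame: the origin (TCP) lies at the very end of the fingers, on their centre line; the grasp point (between the pads) lies 19 mm behind it; z points along the fingers, y is the line along which they close (so a half turn about z gives the same grasp; the last joint's range is limited). The gripper opens to 88 mm and grips with 3 to 60 N. Pads are 20 mm wide; open, the fingers measure 115 mm over their backs; the gripper's body (75 mm by 178 mm) begins 61 mm behind the grasp point.
Start: joints at [1.165, 0.359, 1.51, -0, 1.272, -0.115], TCP at [172.024, 574.778, 222.623] pointing down, gripper open.
Joint ranges: [-2.97, 2.97], [-1.01, 2.36], [0.21, 2.38], [-0.96, 4.11], [0.2, 2.71], [-2.98, 2.98]. Speed limits (rad/s): [2.39, 2.39, 3.14, 3.14, 3.14, 3.14].

INTERFACE

Orientations are given as a unit quaternion [x, y, z, w].
In Python, from plant import monitor, get_image, camera_params, workorder gives the robot as it stands.
- The arm moves only by the tool arm_command, never from a script. Its argument "steps" is a list of rows, each a list of 7 numbers: the turn, a rotation vector about the world's x, y, z in degrees, then the shift along the world's x, y, z in m, then the finger opening in m, from 0 to 0.0878. In form: [[ax, ay, az, x, y, z, gripper], ...]. A call has 1 to 8 rows; each row shifts and turns the commanded pose from where the row before left it; what a row does not reach is not made up. A row lasts 1/12 s, in which the tool goes at most 41.7 mm and 7.16 degrees, less where a joint would pass 70% of its speed; a pose out of reach is approached as far as the arm can. A call is refused whole if a number of a shift passes 0.0417 or a number of a turn 7.16, either way. A call with a gripper value outside its range is refused whole. The fingers move at their own pace and stop on an object; "newtons" is the grip in N (left out, the last holds). Time passes only in rows, so rows that do not move let the fingers close. It gives the time, the measured TCP pose, the force, the opening and the grip force at its end, in the units of the state.
- monitor.get_obs(): the state, without advancing time (a new reading comes with each control period).
- get_image(name): name is "scene" or "side" or "wrist"; returns the picture (480x640x3 uint8, red, green, blue); there is no depth.
- camera_params(name): a dict with "camera_matrix" (3x3 intrinsics, pixels), "D" ([k1, k2, p1, p2, k3] as OpenCV has them; the pictures are not rectified), "rvec" (rotation vector, rad) and "tvec" (3), from world to camera coordinates, as OpenCV has them. Camera axes: x right, y down, z forward; pixel columns grow to the right and rows downward; lengths in mm; the calibration is good to about 2 mm. A picture is of the moment at which its call begins: read the wrist's pose just before it. camera_params takes no time and is no camera call; for the wrist camera it gives the pose at the moment of the call.
- workorder.sign_off(): hands the job in; it is judged then, once.
The state is a dict: "t": time; "q": joint angles; "joint_velocities": joint speeds; "joint_torque": joint torques, N m; "eef_pos": TCP position; "orientation": TCP orientation; "wrist_force": force on the tool from outside, world axes, zero at the start; "wrist_torque": the same for the moment, N m; "width": finger opening in mm; "grip_force": force on a finger pad.
Only numpy, scipy, OpenCV 4.12 (cv2) and the standard library are available. Lean on these libraries where they do the work, as an engineer would, in place of code of your own. Each camera call takes 0.05 s, during which the arm holds its last target. There are 200 camera calls.

TASK

Open the dust suction damper with the orange handle to its third notch (three dots), counted from the shut end with the red block: lift the sprung lever clear of the teeth, swing it round and lower it until it has dropped fully home in that notch, feeling for it if the lever lands on a tooth, then let go. Leave the blue-handled damper and the other things on the bench as they are.

Things in the scene. Friction and masses are not known exactly. Their poses are not given: they have to be found in the camera images.
- orange_unit: Damper bolted to the bench: grey box, round aluminium plate on top (radius 130 mm, top face 86 mm above the bench), black nozzle on its +x side. Origin on the bench under the lever's vertical pivot, z up. At swing q the lever points outward at the angle (pi - 0.8 + q), counter-clockwise from the unit's x axis seen from above.
- orange_lever (a joint): Swing of the orange lever (rad), counter-clockwise from above; 0 = shut end (red block), range -0.02 to 1.60. It starts resting in the toothless gap, 0 to 0.37. Then five dark teeth with four notches between, nominally at 0.72 (one dot), 0.98, 1.24 (three dots), 1.50; the rack was screwed on with slack, so all four lie up to 0.08 off, together, either way: feel for them. Friction holds it; lifted, 2 N at the handle swings it.
- orange_lift (a joint): Lift of the lever arm (rad), 0 = fully down, to 0.32, about a level hinge 20 mm outward of the pivot axis, 105 mm above the bench. A spring and its weight pull it down: raising it takes about 5 to 10 N at the handle. Below about 0.12 the teeth block the swing; from 0.16 it clears them. On top of a tooth it rests at 0.11 to 0.13, in a notch at 0.
- orange_pawl (a point): Foot of the steel pawl under the arm, 105 mm from the pivot, 88 mm above the bench when down. The pawl is 12 mm wide with edges rounded 1.5 mm; the notches are 15.5 mm wide (1.7 mm play each side), the teeth 12 mm wide and 12 mm high.
- orange_grip (a point): Point to hold, on the axis of the orange handle: an upright round plastic grip, 28 mm across, 66 mm tall, 150 mm from the pivot, 130 mm from the lift hinge. With the arm down the grip spans 112 to 178 mm above the bench and this point is at 152 mm. The grip leans inward as the arm is lifted.
- blue_unit: The other damper, the same in build as the orange one, origin under its pivot; not to be touched.
- blue_grip (a point): Point on the axis of the blue handle (28 mm across, 66 mm tall), 152 mm above the bench; not to be moved.
- drill: yellow and black cordless drill standing on its battery, 205 mm tall; a bystander, origin at the centre of its underside as it would stand
- cup: blue plastic mug, 100 mm wide, 90 mm tall; a bystander, origin at the centre of its underside as it would stand
- screwdriver: screwdriver, 190 mm, lying; a bystander
- tape: green roll of tape, 90 mm wide, 25 mm high, lying flat; a bystander, origin at the centre of its underside as it would stand
- glue: yellow glue bottle with red cap, 60 mm wide, 160 mm tall; a bystander, origin at the centre of its underside as it would stand
- offcut: pine offcut, 150 x 70 x 22 mm, lying flat; a bystander, origin at the centre of its underside as it would stand
- hammer: small hammer, 200 mm, lying; a bystander

How it is judged (in metres and radians):
On the way, in this order (a step that is already met when the one before it is completed fails the run):
1. the orange lever is lifted clear of the teeth (value of joint orange_lift above 0.12 rad), for 0.2 s.
2. the lever is over the toothed part, past the first tooth (value of joint orange_lever above 0.72 rad), for 0.1 s.
At the end, for the whole second after the job is handed in: the orange lever stands in the third notch (swing 1.24 within 0.11 rad, which only that notch allows), fully down (lift below 0.03 rad), released (value of joint orange_lever between 1.13 and 1.35 rad and value of joint orange_lift below 0.03 rad and contact force between the fingers and orange_unit below 0.1 N); the robot touches nothing.
It fails at once if the blue lever is moved (its handle by more than 15 mm) (distance of blue_grip from where it was at the start of the episode above 0.015 m).
It fails at once if a bystander is shifted by more than 30 mm (distance of any of drill, cup, screwdriver, tape, glue, offcut, hammer from where it was at the start of the episode above 0.03 m).
It also fails if it takes over 56 s, if anything falls off the work surface, if the arm or the gripper's body presses on something with over 40 N, if the wrist force passes 120 N, or if a joint passes its speed limit or range.

## Working session

There is one attempt and no reset: what is moved stays moved. The work goes in short steps, Python scripts to look and compute and a tool call to move; the robot and the scene stay as the last step left them, time stands still between calls to the robot, and variables do not carry over. Pictures are saved under pics/ and viewed, at most 10 in all, crops included, and the job is handed in when it is done.

Besides the shell and the picture viewer there is one more tool, called after "Request:" as name([rows], argument=value, ...), one row to a line, values as JSON. arm_command: Moves the arm, as the interface text tells. Its arguments: {"type":"object","properties":{"steps":{"type":"array","items":{"type":"array","items":{"type":"number"}}},"newtons":{"type":"number"}},"required":["steps"]}

```bash
mkdir -p pics
cat > h.py <<'E'
import numpy as np, cv2
from plant import monitor, get_image, camera_params, workorder
def cam(n):
    p=camera_params(n); R=cv2.Rodrigues(np.array(p["rvec"],float))[0]
    return np.array(p["camera_matrix"],float),np.array(p["D"],float),R,np.array(p["tvec"],float).ravel()
def ray(c,uv):
    K,D,R,t=c; n=cv2.undistortPoints(np.array([[uv]],float),K,D).ravel()
    return -R.T@t, R.T@np.array([n[0],n[1],1])
def onplane(c,uv,z):
    o,d=ray(c,uv); return o+d*(z-o[2])/d[2]
def proj(c,P):
    K,D,R,t=c; return cv2.projectPoints(np.array(P,float).reshape(-1,1,3),cv2.Rodrigues(R)[0],t,K,D)[0].reshape(-1,2)
def save(im,f): cv2.imwrite(f,im[:,:,::-1])
E
python3 - <<'E'
from h import *
for n in("scene","side"):
    im=get_image(n); save(im,f"pics/{n}0.png"); c=cam(n); print(n,-c[2].T@c[3])
o=monitor.get_obs(); print(o["t"],o["eef_pos"],o["orientation"],o["wrist_force"],o["width"])
E
```

```text
scene [1559.50315317  685.64579949 1214.08257663]
side [ 212.28050263 1369.23339713 1220.3245046 ]
0.1 [171.7868516  574.22233495 221.89974376] [ 1.44884807e-01  9.89448168e-01 -8.16560161e-04 -2.19745638e-04] [ 0.33390334 -0.27120052  0.66818193] 87.70066083918813
```

View pics/scene0.png

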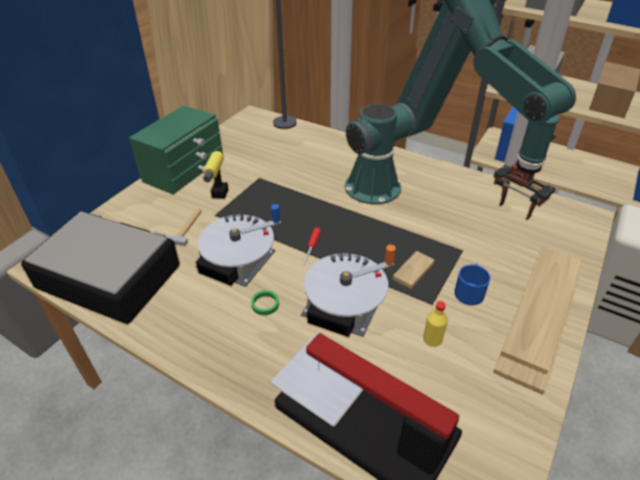

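View pics/side0.png

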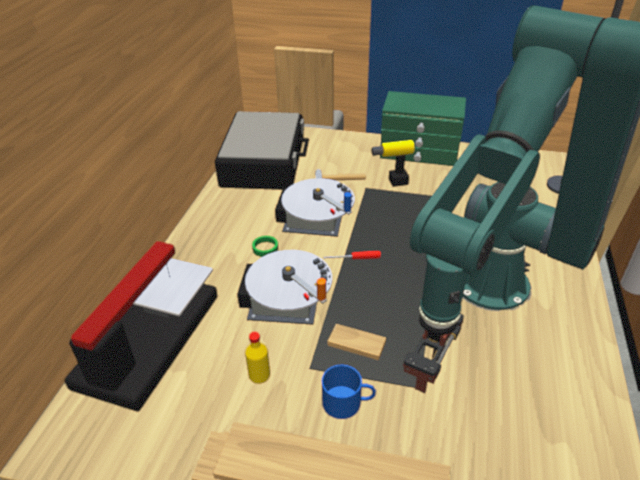

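The scene view shows the orange grip at about (390,254) and the orange unit's plate centred near (346,285). In the side view they are at about (321,289) and (288,283). The blue unit is further away, and the cup, offcut and glue are near the orange one.

Run:
```python
from h import *
from scipy.optimize import least_squares
pts={}
rays=[]
for n,box,pl in(("scene",(370,235,410,275),(346,285)),("side",(305,270,335,305),(275,280))):
    im=cv2.imread(f"pics/{n}0.png"); hsv=cv2.cvtColor(im,cv2.COLOR_BGR2HSV); c=cam(n)
    m=cv2.inRange(hsv,(5,170,120),(18,255,255)); x0,y0,x1,y1=box
    mm=np.zeros_like(m); mm[y0:y1,x0:x1]=m[y0:y1,x0:x1]
    ys,xs=np.nonzero(mm); print(n,"orange",xs.mean(),ys.mean(),xs.min(),xs.max(),ys.min(),ys.max())
    rays.append(ray(c,(xs.mean(),ys.mean())))
    m=cv2.inRange(hsv,(90,0,150),(130,60,255)); 
    nn,l,st,ce=cv2.connectedComponentsWithStats(m)
    k=l[pl[1]+5,pl[0]-8]; print(k,st[k],hsv[pl[1]+5,pl[0]-8])
    ct=max(cv2.findContours((l==k).astype(np.uint8),0,1)[0],key=len); hu=cv2.convexHull(ct).reshape(-1,2)
    P=np.array([onplane(c,p.astype(float),86.)[:2] for p in hu])
    r=least_squares(lambda v:np.hypot(*(P-v[:2]).T)-v[2],[*P.mean(0),130],loss="soft_l1",f_scale=2)
    print("plate",r.x,np.round(r.fun,0))
(o1,d1),(o2,d2)=rays
s=np.linalg.lstsq(np.c_[d1,-d2],o2-o1,rcond=None)[0]
print("grip",o1+s[0]*d1,o2+s[1]*d2)
```

```text
scene orange 389.7251908396947 253.76335877862596 386 394 245 263
8 [ 305  255   83   61 3661] [115  15 205]
plate [604.56601464 201.34115091 129.54908881] [-2.  1. 23. 23. -0. -2. -3. -2. -1. -1. -1.  1.  1.  0.  0.  1.  0.  0.
  1.  1.  1.  1. -1. -2. -1. -2. -1. -1. -1.  2.  3.  3. -2.]
side orange 321.05882352941177 288.37254901960785 317 325 278 299
11 [ 245  250   87   60 3445] [111  15 232]
plate [606.65096322 200.77128458 128.99158534] [ 0. -1. -0.  0. -0. -1. -1. -0. -1. -0.  0. -0.  0.  1. -0.  1.  1.  1.
  0.  0.  1.  0. -0. -1. -1. -0. -0. -0. -1. -1. -0. -1. -0.  1.  1.  2.
  3. -0.]
grip [482.64524898 287.85096431 150.67131639] [483.10617096 288.76925825 149.86105597]
```

The plate radius (129–130 mm) and the grip's distance and height (150.5 mm, about 150 mm) match the given sizes. I'll hover over the grip with the fingers closing tangentially, then look with the wrist camera.

Request:
arm_command([
  [0, 0, -1.56, 0.0259, -0.0238, 0.002, 0.0878],
  [0, 0, -1.56, 0.0259, -0.0238, 0.002, 0.0878],
  [0, 0, -1.56, 0.0259, -0.0238, 0.002, 0.0878],
  [0, 0, -1.56, 0.0259, -0.0238, 0.002, 0.0878],
  [0, 0, -1.56, 0.0259, -0.0238, 0.002, 0.0878],
  [0, 0, -1.56, 0.0259, -0.0238, 0.002, 0.0878],
])

```text
t: 0.6
eef_pos: [328.1, 430.5, 234.4]
orientation: [0.226, 0.974, -0.0, -0.0]
wrist_force: [1.0, 0.6, 1.5]
width: 87.8
grip_force: 0.0
```

Request:
arm_command([
  [0, 0, -1.56, 0.0259, -0.0238, 0, 0.0878],
  [0, 0, -1.56, 0.0259, -0.0238, 0, 0.0878],
  [0, 0, -1.56, 0.0259, -0.0238, 0, 0.0878],
  [0, 0, -1.56, 0.0259, -0.0238, 0, 0.0878],
  [0, 0, -1.56, 0.0259, -0.0238, 0, 0.0878],
  [0, 0, -1.56, 0.0259, -0.0238, 0, 0.0878],
  [0, 0, 0, 0, 0, 0, 0.0878],
])

```text
t: 1.18
eef_pos: [487.3, 285.2, 234.4]
orientation: [0.306, 0.952, -0.001, 0.001]
wrist_force: [-0.0, 0.2, 1.1]
width: 87.9
grip_force: 0.0
```

Run:
```python
from h import *
o=monitor.get_obs(); c=cam("wrist"); im=get_image("wrist"); save(im,"pics/w1.png")
np.savez("w1.npz",K=c[0],D=c[1],R=c[2],t=c[3])
print(o["t"],o["eef_pos"],o["orientation"],o["wrist_force"],-c[2].T@c[3])
```

```text
1.1833 [487.3251873  285.22921281 234.37541585] [ 3.06455289e-01  9.51883713e-01 -5.71058687e-04  1.49207356e-03] [-0.01705525  0.19873602  1.09152666] [418.75611865 333.73487006 396.46759299]
```

View pics/w1.png

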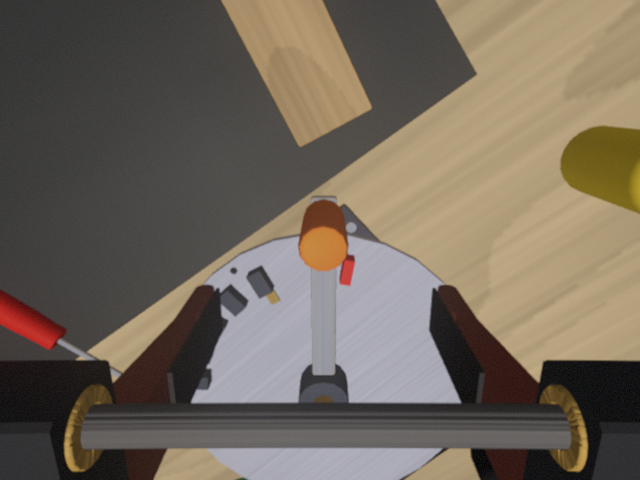

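The wrist view shows the grip top at (323,247), the red block at (347,270), the first teeth at about (260,281) and (233,300), and the one-dot mark at (233,270). I'll measure the tooth angles.

Run:
```python
from h import *
z=np.load("w1.npz"); c=(z["K"],z["D"],z["R"],z["t"])
C=np.array([605.6,201.])
print("griptop",onplane(c,(323,248),178.), "dot", onplane(c,(233,270),86.))
im=cv2.imread("pics/w1.png"); g=cv2.cvtColor(im,cv2.COLOR_BGR2GRAY)
def comps(g,c,box,th,zs,lo,hi):
    x0,y0,x1,y1=box; m=np.zeros_like(g); m[y0:y1,x0:x1]=(g[y0:y1,x0:x1]<th)*255
    n,l,s,ce=cv2.connectedComponentsWithStats(m)
    for k in range(1,n):
        if lo<s[k,4]<hi:
            r=[]
            for z in zs:
                p=onplane(c,ce[k],z)[:2]-C; r+= [round(np.hypot(*p)),round(np.arctan2(p[1],p[0])%(2*np.pi),3)]
            print(np.round(ce[k]),s[k],r)
comps(g,c,(190,255,300,400),100,(88,94,100),20,5000)
p=onplane(c,(347,266),92)[:2]-C; print("red",np.hypot(*p),np.arctan2(p[1],p[0]))
for n,box in(("scene",(310,245,385,285)),("side",(300,250,335,300))):
    print(n); comps(cv2.cvtColor(cv2.imread(f"pics/{n}0.png"),6),cam(n),box,130,(88,94,100),5,600)
a=cv2.imread("pics/scene0.png")[240:300,300:400]; b=cv2.imread("pics/side0.png")[240:310,235:345]
a=cv2.resize(a,(800,480),interpolation=2)[:, :]; cv2.imwrite("pics/a.png",a)
w=cv2.resize(im[240:400,180:380],(800,640-40),interpolation=2); cv2.imwrite("pics/b.png",w)
```

```text
griptop [481.7736682  286.77678951 178.        ] dot [482.02552343 199.20807332  86.        ]
[200. 262.] [190 255  32  23 375] [145, np.float64(3.26), 145, np.float64(3.24), 146, np.float64(3.219)]
[260. 281.] [247 266  27  31 502] [105, np.float64(3.045), 107, np.float64(3.024), 108, np.float64(3.004)]
[233. 270.] [231 268   6   5  24] [124, np.float64(3.148), 125, np.float64(3.127), 126, np.float64(3.107)]
[208. 328.] [ 190  285   58  115 3278] [108, np.float64(3.621), 108, np.float64(3.585), 109, np.float64(3.548)]
red 106.13538014482721 2.374870459722436
scene
[383. 269.] [382 268   3   4   8] [135, np.float64(2.541), 132, np.float64(2.503), 128, np.float64(2.463)]
[377. 273.] [374 270   7   7  29] [108, np.float64(2.472), 105, np.float64(2.422), 103, np.float64(2.371)]
[346. 279.] [340 273  13  12 124] [14, np.float64(3.594), 8, np.float64(3.581), 3, np.float64(3.513)]
side
[321. 268.] [313 259  15  21 118] [105, np.float64(3.746), 103, np.float64(3.685), 101, np.float64(3.621)]
[321. 291.] [316 283  11  17 145] [116, np.float64(2.813), 119, np.float64(2.769), 123, np.float64(2.728)]
[333. 295.] [331 289   4  11  27] [154, np.float64(2.839), 157, np.float64(2.805), 160, np.float64(2.773)]
[310. 294.] [309 293   4   3   8] [99, np.float64(2.548), 103, np.float64(2.51), 108, np.float64(2.475)]
[306. 297.] [304 294   5   6  20] [99, np.float64(2.387), 105, np.float64(2.358), 110, np.float64(2.331)]
```

View pics/a.png

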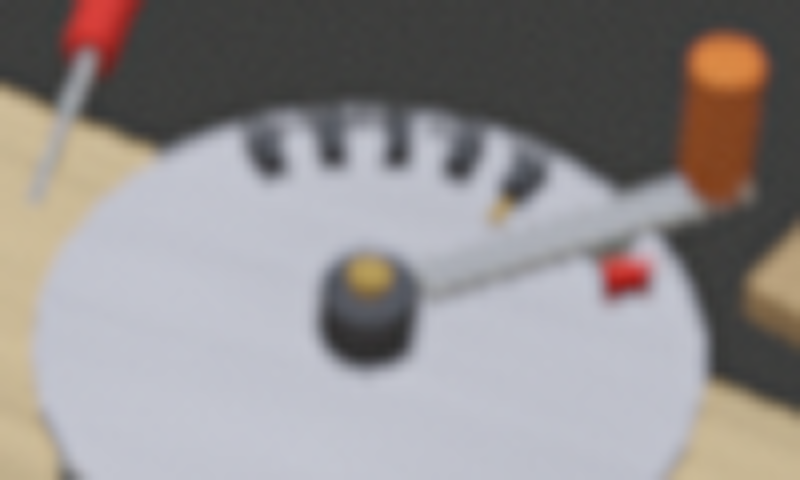

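Run:
```python
from h import *
C=np.array([605.6,201.]); c=cam("scene")
for u,v in((525,172),(463,155),(398,138),(332,140),(267,150),(365,139)):
    for z in(92,98):
        p=onplane(c,((u-3.5)/8+300,(v-3.5)/8+240),z)[:2]-C; print(u,z,np.hypot(*p).round(),(np.arctan2(p[1],p[0])%6.2832).round(3),end=" | ")
    print()
z=np.load("w1.npz"); w=(z["K"],z["D"],z["R"],z["t"])
for uv,zz in(((229,296),98),((238,303),98),((255,273),98)): 
    p=onplane(w,uv,zz)[:2]-C; print(uv,np.hypot(*p),np.arctan2(p[1],p[0])%6.2832)
```

```text
525 92 112.0 3.039 | 525 98 106.0 3.01 | 
463 92 108.0 3.277 | 463 98 102.0 3.259 | 
398 92 111.0 3.53 | 398 98 105.0 3.526 | 
332 92 109.0 3.774 | 332 98 103.0 3.784 | 
267 92 109.0 4.024 | 267 98 103.0 4.046 | 
365 92 109.0 3.651 | 365 98 103.0 3.654 | 
(229, 296) 111.89263966446873 3.2562053265855995
(238, 303) 103.10293995057407 3.248335666999953
(255, 273) 115.47300222114802 3.0089318802725047
```

View pics/b.png

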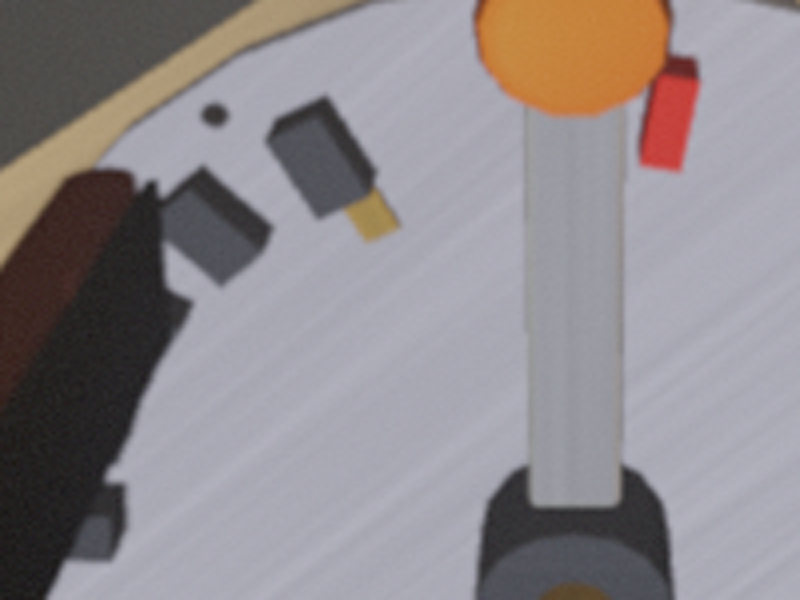

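Request:
arm_command([
  [0, 0, 0, 0, 0, -0.02, 0.0878],
  [0, 0, 0, 0, 0, -0.01, 0.0878],
  [0, 0, 0, 0, 0, 0, 0.0878],
  [0, 0, 0, 0, 0, 0, 0.0878],
])

```text
t: 1.57
eef_pos: [481.2, 289.6, 203.9]
orientation: [0.303, 0.953, -0.001, -0.001]
wrist_force: [0.6, 1.0, 0.1]
width: 87.5
grip_force: 0.0
```

Request:
arm_command([
  [0, 0, 0, 0, -0.001, -0.02, 0.0878],
  [0, 0, 0, 0, 0, -0.025, 0.06],
  [0, 0, 0, 0, 0, -0.02, 0.045],
  [0, 0, 0, 0, 0, -0.005, 0.035],
  [0, 0, 0, 0, 0, 0, 0.02],
  [0, 0, 0, 0, 0, 0, 0.02],
  [0, 0, 0, 0, 0, 0, 0.02],
  [0, 0, 0, 0, 0, 0, 0.02],
], newtons=40)

```text
t: 2.23
eef_pos: [483.8, 288.8, 136.2]
orientation: [0.304, 0.953, 0.001, 0.001]
wrist_force: [-0.7, 0.8, 0.0]
width: 44.5
grip_force: 0.0
```

Request:
arm_command([
  [0, 0, 0, 0, 0, 0, 0.02],
  [0, 0, 0, 0, 0, 0, 0.02],
  [0, 0, 0, 0, 0, 0, 0.02],
  [0, 0, 0, 0, 0, 0, 0.02],
  [0, 0, 0, 0, 0, 0, 0.02],
])

```text
t: 2.65
eef_pos: [482.9, 288.2, 135.1]
orientation: [0.304, 0.953, 0.0, 0.0]
wrist_force: [-1.6, 0.1, 4.3]
width: 27.5
grip_force: 40.0
```

Request:
arm_command([
  [1.8, 2.6, 0, 0.001, -0.0007, 0.0069, 0.02],
  [1.8, 2.6, 0, 0.0018, -0.0012, 0.0069, 0.02],
  [1.8, 2.6, 0, 0.0024, -0.0017, 0.0069, 0.02],
  [1.8, 2.6, 0, 0.0027, -0.002, 0.0069, 0.02],
  [0, 0, 0, 0, 0, 0, 0.02],
  [0, 0, 0, 0, 0, 0, 0.02],
  [0, 0, 0, 0, 0, 0, 0.02],
])

```text
t: 3.23
eef_pos: [490.0, 282.7, 161.6]
orientation: [0.302, 0.947, 0.032, -0.106]
wrist_force: [-2.4, 1.5, -1.2]
width: 27.7
grip_force: 40.0
```

```bash
python3 -c "
import numpy as np
a=2.5255+np.arange(17)*1.1285/16
p=140.7*np.c_[np.cos(a),np.sin(a)]
for d in np.diff(p,axis=0)/1000: print('[0,0,4.04,%.4f,%.4f,0,0.02],'%tuple(d))"
```

```text
[0,0,4.04,-0.0054,-0.0083,0,0.02],
[0,0,4.04,-0.0048,-0.0087,0,0.02],
[0,0,4.04,-0.0042,-0.0090,0,0.02],
[0,0,4.04,-0.0036,-0.0093,0,0.02],
[0,0,4.04,-0.0029,-0.0095,0,0.02],
[0,0,4.04,-0.0022,-0.0097,0,0.02],
[0,0,4.04,-0.0016,-0.0098,0,0.02],
[0,0,4.04,-0.0009,-0.0099,0,0.02],
[0,0,4.04,-0.0002,-0.0099,0,0.02],
[0,0,4.04,0.0005,-0.0099,0,0.02],
[0,0,4.04,0.0012,-0.0098,0,0.02],
[0,0,4.04,0.0019,-0.0097,0,0.02],
[0,0,4.04,0.0026,-0.0096,0,0.02],
[0,0,4.04,0.0033,-0.0094,0,0.02],
[0,0,4.04,0.0039,-0.0091,0,0.02],
[0,0,4.04,0.0046,-0.0088,0,0.02],
```

Request:
arm_command([
  [0, 0, 4.04, -0.0054, -0.0083, 0, 0.02],
  [0, 0, 4.04, -0.0048, -0.0087, 0, 0.02],
  [0, 0, 4.04, -0.0042, -0.009, 0, 0.02],
  [0, 0, 4.04, -0.0036, -0.0093, 0, 0.02],
  [0, 0, 0, 0, 0, 0, 0.02],
])

```text
t: 3.65
eef_pos: [471.0, 246.7, 161.7]
orientation: [0.165, 0.98, 0.016, -0.11]
wrist_force: [-4.9, 0.3, -1.6]
width: 27.3
grip_force: 40.0
```

Request:
arm_command([
  [0, 0, 4.04, -0.0029, -0.0095, 0, 0.02],
  [0, 0, 4.04, -0.0022, -0.0097, 0, 0.02],
  [0, 0, 4.04, -0.0016, -0.0098, 0, 0.02],
  [0, 0, 4.04, -0.0009, -0.0099, 0, 0.02],
  [0, 0, 4.04, -0.0002, -0.0099, 0, 0.02],
  [0, 0, 4.04, 0.0005, -0.0099, 0, 0.02],
  [0, 0, 0, 0, 0, 0, 0.02],
])

```text
t: 4.23
eef_pos: [463.5, 187.8, 161.8]
orientation: [-0.044, 0.993, -0.007, -0.112]
wrist_force: [-6.4, -1.3, -0.4]
width: 27.9
grip_force: 40.0
```

Request:
arm_command([
  [0, 0, 4.04, 0.0012, -0.0098, 0, 0.02],
  [0, 0, 4.04, 0.0019, -0.0097, 0, 0.02],
  [0, 0, 4.04, 0.0026, -0.0096, 0, 0.02],
  [0, 0, 4.04, 0.0033, -0.0094, 0, 0.02],
  [0, 0, 4.04, 0.0039, -0.0091, 0, 0.02],
  [0, 0, 4.04, 0.0046, -0.0088, 0, 0.02],
  [0, 0, 0, 0, 0, 0, 0.02],
  [0, 0, 0, 0, 0, 0, 0.02],
])

```text
t: 4.9
eef_pos: [480.8, 131.1, 161.8]
orientation: [-0.25, 0.962, -0.03, -0.108]
wrist_force: [-6.3, -3.9, 1.7]
width: 27.4
grip_force: 40.0
```

Run:
```python
from h import *
o=monitor.get_obs(); c=cam("wrist"); im=get_image("wrist"); s=get_image("scene"); save(s,"pics/s2.png")
np.savez("w2.npz",K=c[0],D=c[1],R=c[2],t=c[3])
cv2.imwrite("pics/w2.png",np.hstack([cv2.resize(im[:,:,::-1],(400,300)),cv2.resize(s[220:320,280:413,::-1],(400,300),interpolation=2)]))
save(im,"pics/w2f.png")
p=o["eef_pos"][:2]-np.array([605.6,201]); print(o["t"],o["eef_pos"],o["orientation"],o["wrist_force"],np.hypot(*p),np.arctan2(p[1],p[0])%6.2832)
```

```text
4.9 [480.77779257 131.14986869 161.77283349] [-0.25007948  0.9616708  -0.02969878 -0.10847815] [-6.30578375 -3.85711731  1.73356504] 143.03714312532875 3.651788815974979
```

View pics/w2.png

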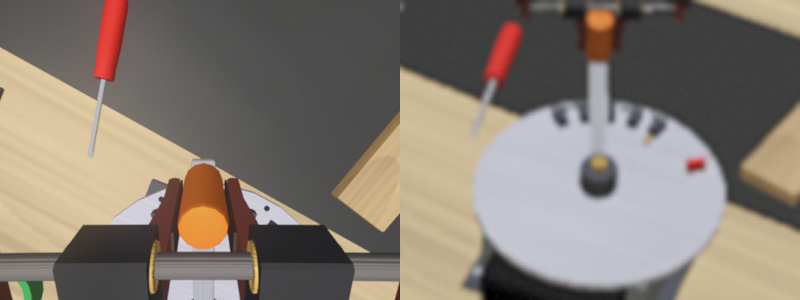

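The wrist and scene views both show the lever between the third and fourth teeth, at 3.65 rad. I'll lower it in stages, watching the force.

Request:
arm_command([
  [1.55, -2.76, 0, -0.0029, -0.0016, -0.0069, 0.02],
  [1.55, -2.76, 0, -0.0025, -0.0014, -0.0069, 0.02],
  [0.4, -0.7, 0, -0.0005, -0.0003, -0.0017, 0.02],
  [0, 0, 0, 0, 0, 0, 0.02],
  [0, 0, 0, 0, 0, 0, 0.02],
])

```text
t: 5.42
eef_pos: [475.6, 128.2, 146.6]
orientation: [-0.251, 0.967, -0.014, -0.048]
wrist_force: [-5.0, -3.6, -1.7]
width: 27.4
grip_force: 40.0
```

Request:
arm_command([
  [0.4, -0.7, 0, -0.0005, -0.0003, -0.0017, 0.02],
  [0.4, -0.7, 0, -0.0005, -0.0003, -0.0017, 0.02],
  [0, 0, 0, 0, 0, 0, 0.02],
  [0, 0, 0, 0, 0, 0, 0.02],
])

```text
t: 5.75
eef_pos: [474.6, 127.7, 143.0]
orientation: [-0.252, 0.967, -0.01, -0.035]
wrist_force: [-6.1, -4.2, -1.0]
width: 27.2
grip_force: 40.0
```

Lift is now about 0.06, below tooth height, and there is no upward contact force, so the pawl is in the notch. I'll lower the rest of the way.

Request:
arm_command([
  [0.4, -0.7, 0, -0.0004, -0.0002, -0.002, 0.02],
  [0.4, -0.7, 0, -0.0003, -0.0002, -0.002, 0.02],
  [0.4, -0.7, 0, -0.0002, -0.0001, -0.002, 0.02],
  [0.4, -0.7, 0, -0.0002, -0.0001, -0.002, 0.02],
  [0, 0, 0, 0, 0, 0, 0.02],
  [0, 0, 0, 0, 0, 0, 0.02],
])

```text
t: 6.25
eef_pos: [472.8, 126.8, 135.4]
orientation: [-0.252, 0.968, -0.003, -0.009]
wrist_force: [-9.1, -6.3, 5.2]
width: 27.3
grip_force: 40.0
```

The lever is fully down. I'll release it and rise straight up.

Request:
arm_command([
  [0, 0, 0, 0, 0, 0, 0.06],
  [0, 0, 0, 0, 0, 0, 0.06],
  [0, 0, 0, 0, 0, 0, 0.06],
  [0, 0, 0, 0, 0, 0, 0.06],
  [0, 0, 0, 0, 0, 0, 0.06],
  [0, 0, 0, 0, 0, 0, 0.06],
])

```text
t: 6.75
eef_pos: [475.4, 127.9, 135.4]
orientation: [-0.252, 0.968, -0.002, -0.005]
wrist_force: [0.1, -0.3, -0.7]
width: 59.5
grip_force: 0.0
```

Request:
arm_command([
  [0, 0, 0, 0, 0, 0.01, 0.06],
  [0, 0, 0, 0, 0, 0.03, 0.06],
  [0, 0, 0, 0, 0, 0.035, 0.06],
  [0, 0, 0, 0, 0, 0.035, 0.06],
  [0, 0, 0, 0, 0, 0.03, 0.06],
  [0, 0, 0, 0, 0, 0, 0.06],
  [0, 0, 0, 0, 0, 0, 0.06],
])

```text
t: 7.33
eef_pos: [476.3, 127.9, 277.8]
orientation: [-0.252, 0.968, -0.003, -0.003]
wrist_force: [0.1, 0.5, -0.6]
width: 59.9
grip_force: 0.0
```

Run:
```python
from h import *
o=monitor.get_obs(); print(o["t"],o["eef_pos"],o["wrist_force"],o["width"])
C=np.array([605.6,201.]);rays=[];ims=[]
for n,(x0,y0,x1,y1) in(("scene",(320,200,370,270)),("side",(310,220,360,290))):
    im=get_image(n)[:,:,::-1].copy(); c=cam(n); m=cv2.inRange(cv2.cvtColor(im,cv2.COLOR_BGR2HSV),(5,170,120),(18,255,255))
    ys,xs=np.nonzero(m[y0:y1,x0:x1]); uv=(xs.mean()+x0,ys.mean()+y0); print(n,uv,len(xs)); rays.append(ray(c,uv))
    u,v=map(int,uv); ims.append(cv2.resize(im[v-30:v+70,u-66:u+67],(400,300),interpolation=2))
cv2.imwrite("pics/end.png",np.hstack(ims))
(o1,d1),(o2,d2)=rays; s=np.linalg.lstsq(np.c_[d1,-d2],o2-o1,rcond=None)[0]
g=(o1+s[0]*d1+o2+s[1]*d2)/2; p=g[:2]-C; print(g,np.hypot(*p),np.arctan2(p[1],p[0])%6.2832)
```

```text
7.3333 [476.29918059 127.88915003 277.84170747] [ 0.07189165  0.47380145 -0.61400644] 59.88696805710404
scene (np.float64(345.21311475409834), np.float64(234.91803278688525)) 122
side (np.float64(336.40458015267177), np.float64(251.86259541984734)) 131
[474.28518169 126.44942167 149.78769163] 151.00122594453407 3.657956352764636
```

View pics/end.png

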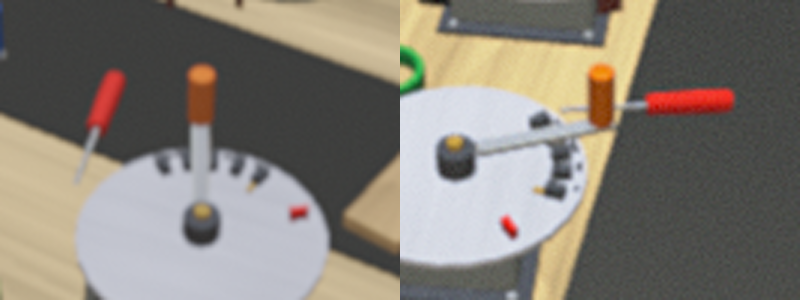

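The lever stands with three teeth on its red-block side and two beyond. The grip height is 149.8 mm, against about 150.3 mm at the start, so it is fully down. It is released and the gripper is clear.

```bash
python3 -c "
from plant import workorder
print(workorder.sign_off())"
```

```text
the job is handed in; nothing more can be done
None
```

The orange damper's lever is fully down in its third notch and released, the gripper is clear, and the job is handed in; no verdict came back.

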